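# Clamp a casting mould shut

## Task

Get the two-part plaster mould clamped for casting: push the swung-aside clamp strap round over the mould with the back of a finger until it is fully home against its stop post, and only then push the cam lever on top of the strap all the way down so that the rubber foot presses on the mould. Do not shift or lift the mould halves and leave the pottery, tools and bottles around it where they are; take the hand away at the end.

Things in the scene. Friction and masses are not known exactly. Their poses are not given: they have to be found in the camera images.
- fixture: plywood board 300 x 170 x 18 mm fixed to the bench, carrying the clamp and mould. Origin on the bench plane, nearly below the mould's centre; z up, x along the closed strap towards the pivot post (round, 26 mm, at x = +95, y = 0). Stop post: upright 26 x 12 mm at x = -115, y = -23.5, top 140 mm over the bench; the strap meets its +y face
- strap (a joint): strap angle about its vertical pivot, rad: 0 = fully aside on the board's +y side, 1.30 = fully home across the mould, against the stop post. Grows counter-clockwise from above; at q the strap points from the pivot at angle 1.842 + q from the board's +x. Light friction (0.15 N m), no spring: stays where left; starts at 0 to 0.25
- strap_pivot (a point): point on the strap's pivot axis at the height of the strap's top face (138 mm above the bench). This point's frame is the strap's: x along the strap from pivot to free end, z up
- strap_end (a point): top face centre line of the strap, 190 mm from the pivot axis, 45 mm short of the free end: the place to push sideways. Aluminium bar 34 mm wide, 20 tall (118 to 138 mm above the bench). The mould never lies below this place, only bench or board and perhaps the cast cup (60 mm tall)
- lever (a joint): cam lever angle about its level pin, rad: 0 = open, raised 0.90 rad above level, leaning towards the strap's free end; 0.90 = fully down, level along the strap. Stiff (0.2 N m friction, no spring; 3 to 8 N at the grip), stays where left; starts at 0 to 0.2. Turns in the upright plane of the strap's centre line, carried by the strap
- lever_pin (a point): centre of the lever's pin, on the strap's centre line 75 mm from the pivot axis, 152 mm above the bench; 10 mm bosses beside it, top 160 mm above the bench
- lever_grip (a point): on the lever's centre line 75 mm from its pin, in the middle of the black round grip: 18 mm thick, reaching from about 46 to 95 mm from the pin. Nearer the pin the lever is a steel bar 14 mm wide, 9 mm thick. This point's x points along the lever away from the pin
- foot: black rubber pressure foot, 28 mm across, below the strap under the lever pin. It starts 8 mm above the mould and the lever drives it down as it closes (10 mm per rad), so that it presses on the mould over about the last 0.1 rad. Origin: centre of its underside
- mould_top: upper half of the white plaster mould, 120 x 110 x 45 mm (x by y by z), loose, with two pour holes; top 108 mm above the bench. Origin: centre of its underside
- mould_low: lower half of the mould, 120 x 110 x 45 mm, loose, standing on the board. Origin: centre of its underside
- cast_cup: unfired white cup, 64 mm across the rim, 60 tall, standing near the open side of the clamp; bystander, leave alone. Origin: centre of its underside
- mug: brown clay mug with a handle, 76 mm across, 75 tall, standing beside the mould on the stop-post side; bystander, leave alone. Origin: centre of its underside
- squeeze_bottle: white plastic bottle, 60 mm across, 170 tall; bystander. Origin: centre of its underside
- slip_jar: small glass jar, 68 mm across, 90 tall; bystander. Origin: centre of its underside
- spatula: spatula lying on the bench; bystander. Origin: about the middle of its length, on the bench
- brush: brush lying on the bench; bystander. Origin: about the middle of its length, on the bench
- bowl: white bowl, 130 mm across, 50 tall; bystander. Origin: centre of its underside
There are look-alikes about, which are no part of the job. Leave any brown or yellow look-alike of the mould_top alone.

How it is judged:
On the way, in this order (a step that is already met when the one before it is completed fails the run):
1. the strap is home against its stop post while the lever still stands up (value of joint strap above 1.24 rad and value of joint lever below 0.5 rad), for 0.2 s.
2. the lever is pushed fully down with the strap home (value of joint strap above 1.24 rad and value of joint lever above 0.84 rad), for 0.2 s.
At the end, for the whole second after the job is handed in: Strap home (within 0.06 rad of its stop), lever fully down (within 0.06 rad), the foot pressing on the upper mould half with more than 2 N, both halves within 12 mm of where they stood, every bystander within 30 mm of where it stood (all of step 2 and contact force between foot and mould_top above 2 N and distance of each of mould_top, mould_low from where it was at the start of the episode below 0.012 m and distance of each of cast_cup, mug, squeeze_bottle, slip_jar, spatula, brush, bowl from where it was at the start of the episode below 0.03 m); the robot touches nothing.
It fails at once if the lever is pushed down before the strap is home (value of joint lever above 0.5 rad and value of joint strap below 1.2 rad).
It fails at once if a mould half is shifted or lifted by more than 12 mm (distance of any of mould_top, mould_low from where it was at the start of the episode above 0.012 m).
It fails at once if a bystander is moved, lifted or knocked by more than 30 mm (distance of any of cast_cup, mug, squeeze_bottle, slip_jar, spatula, brush, bowl from where it was at the start of the episode above 0.03 m).
It also fails if it takes over 48 s, if anything falls off the work surface, if the arm or the gripper's body presses on something with over 40 N, if the wrist force passes 120 N, or if a joint passes its speed limit or range.

## Robot

A 6-joint arm with a two-finger parallel gripper is mounted at the origin on the work surface. World frame = base frame: x ahead of the robot, y to its left, z up, the work surface at z = 0. Lengths are in m, angles in rad, forces in N, time in s.
With the tool pointing down it reaches from about 0.25 to 0.775 m from the base axis. Payload 4 kg.
Tool frame: the origin (TCP) lies at the very end of the fingers, on their centre line; the grasp point (between the pads) lies 19 mm behind it (ctrl.pinch_z is the distance from the TCP to the grasp point, in m); x points along the fingers, y is the direction in which the jaws open and shut, and the axes are right-handed (so a half turn about x gives the same grasp; the last joint's range is limited). The gripper opens to 94 mm and grips with 3 to 60 N. Pads are 16 mm wide; open, the fingers measure 119 mm over their backs; the gripper's body (75 mm by 177 mm) begins 78 mm behind the grasp point.
Start: joints at [1.051, 0.087, 1.371, -0, 1.684, -0.103], TCP at [0.223, 0.503, 0.18] pointing down, gripper open.
Joint ranges: [-3.1, 3.1], [-0.76, 2.03], [0.27, 2.55], [-1.08, 4.22], [0.17, 2.65], [-2.57, 2.57]. Speed limits (rad/s): [2.79, 2.79, 3.14, 3.14, 3.14, 3.14].

## Interface

Orientations are given as a unit quaternion [w, x, y, z].
In Python, from rig import ctrl gives the robot as it stands. Calls block until the motion is done:
- ctrl.reach(position, orientation): joint-space move of the TCP to a pose.
- ctrl.move_straight(position, orientation=None, vel=0.15, until_force=None): straight line of the TCP; orientation=None keeps the orientation; vel is the mean speed in m/s. With until_force (N) it stops when the force on the tool has changed by that much, and returns True; else False.
- ctrl.move_j(angles): joint-space move.
- ctrl.move_gripper(opening, effort=None): finger opening in m; effort is the grip in N (None keeps the last); returns when the fingers have stopped.
- ctrl.dwell(seconds).
- ctrl.solve_ik(position, orientation): joint angles nearest the present ones, or None.
- ctrl.state(): the state.
- ctrl.camera(name): name is "side" or "top"; returns a dict with "pixels" (420x560x3 uint8, red, green, blue), "depth" (420x560 float32, m along the optical axis (not along the pixel's ray), 0 where there is no reading), "K" (3x3 intrinsics, pixels), "T" (4x4, takes a point from camera to world coordinates). Camera axes: x right, y up, looking along -z (the intrinsics and any distortion apply to the point x, -y, -z); pixel columns grow to the right and rows downward; lengths in m; the calibration is good to about 2 mm. A picture is of the moment at which its call begins.
A pose or a line that the arm cannot do raises ctrl.Unreachable and nothing moves.
- ctrl.job_done(): hands the job in, once; it reports no verdict.
The state is a dict: "time_s": time; "q": joint angles; "joint_velocities": joint speeds; "joint_efforts": joint torques, N m; "position": TCP position; "tcp_rot": TCP orientation; "ft_force": force on the tool from outside, world axes, zero at the start; "wrist_torque": the same for the moment, N m; "gripper_width": finger opening in m.
Only numpy, scipy, OpenCV 4.12 (cv2) and the standard library are available. Lean on these libraries where they do the work, as an engineer would, in place of code of your own. Each camera call takes 0.05 s, during which the arm holds its last target.

## Working session

There is one attempt and no reset: what is moved stays moved. The work goes in short steps, each a Python script; the robot and the scene stay as the last script left them, time stands still between calls to the robot, and variables do not carry over. Pictures are saved under pics/ and viewed, and the job is handed in when it is done.

```bash
ls; mkdir -p pics
python3 - <<'E'
from rig import ctrl
import cv2,numpy as np
for n in("top","side"):
    c=ctrl.camera(n); cv2.imwrite(f"pics/{n}0.png",c["pixels"][:,:,::-1]); np.savez(f"{n}0.npz",**c); print(c["K"],c["T"])
s=ctrl.state();print(s["time_s"],s["tcp_rot"],s["position"],ctrl.pinch_z)
E
```

```text
pics
[[496.6017974    0.         279.80182606]
 [  0.         496.6017974  214.39359227]
 [  0.           0.           1.        ]] [[-2.00988219e-02  9.94078910e-01 -1.06785566e-01  2.88445889e-01]
 [-9.99797568e-01 -1.98847889e-02  3.06880319e-03 -2.08642139e-02]
 [ 9.27224087e-04  1.06825629e-01  9.94277338e-01  1.73392559e+00]
 [ 0.00000000e+00  0.00000000e+00  0.00000000e+00  1.00000000e+00]]
[[527.05977051   0.         278.63342142]
 [  0.         527.05977051 216.80946489]
 [  0.           0.           1.        ]] [[ 0.96594042  0.18698739 -0.17887095  0.18533753]
 [-0.25875872  0.69333997 -0.67255008 -0.99856039]
 [-0.00174001  0.69592772  0.71810973  1.22549375]
 [ 0.          0.          0.          1.        ]]
0.1 [ 0.69160646  0.14566988  0.69200659 -0.14692743] [0.22242217 0.50247619 0.17875738] 0.0188
```

View pics/top0.png

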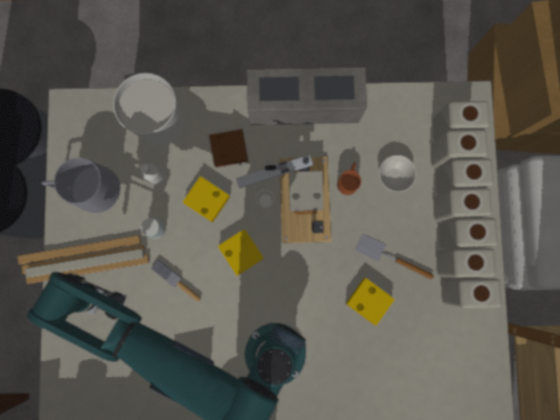

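View pics/side0.png

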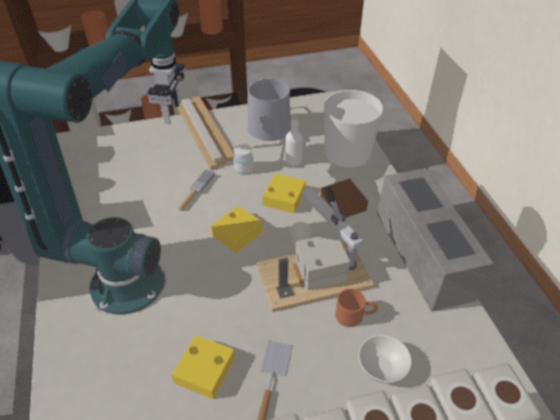

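Top view: the clamp is on the board at about (306,200), the strap points left from about (300,162) to (240,182), the stop post is at (318,227), the cast cup at about (265,200) and the mug at (349,181). The yellow and brown blocks at (207,198), (240,252), (370,300) and (228,147) are look-alikes. The white block on the board is the mould. I'll confirm this in enlarged crops.

Run:
```python
import cv2,numpy as np
a=cv2.imread("pics/top0.png")[140:255,220:375];cv2.imwrite("pics/topc.png",cv2.resize(a,None,fx=5,fy=5,interpolation=cv2.INTER_CUBIC))
a=cv2.imread("pics/side0.png")[175:330,240:400];cv2.imwrite("pics/sidec.png",cv2.resize(a,None,fx=3.8,fy=3.8,interpolation=cv2.INTER_CUBIC))
```

```text
(no output)
```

View pics/topc.png

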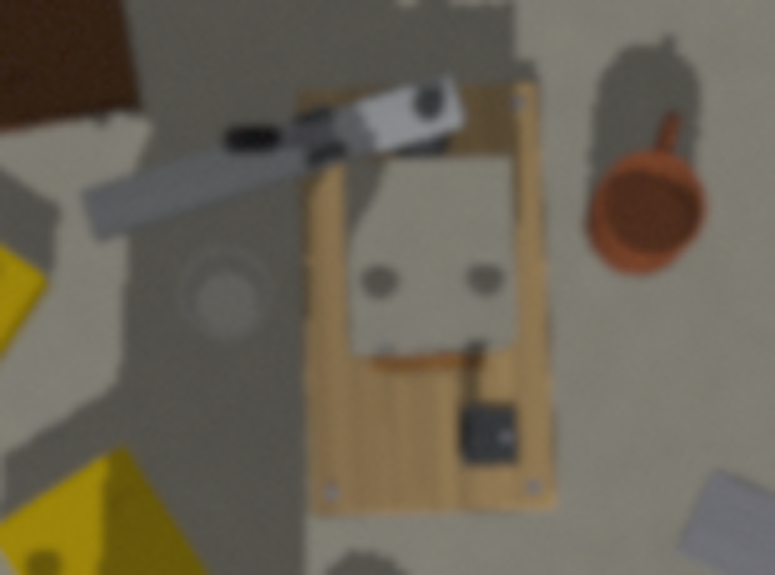

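View pics/sidec.png

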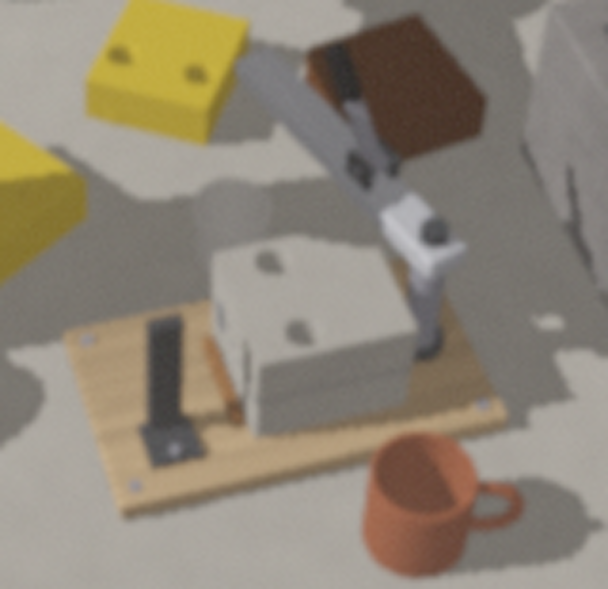

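The crops confirm it. The white mould with two pour holes is on the board, the dark stop post top is at crop (489,433), the pivot at (430,100), the strap's free end at (92,215), and the lever's black grip at (252,138), raised. Now I'll localise them.

```bash
cat > h.py <<'E'
import numpy as np
def load(n): return dict(np.load(f"{n}.npz"))
def ray(c,u,v,z):
    K,T=c["K"],c["T"]
    d=T[:3,:3]@np.array([(u-K[0,2])/K[0,0],-(v-K[1,2])/K[1,1],-1]);o=T[:3,3]
    return o+d*(z-o[2])/d[2]
def proj(c,p):
    K,T=c["K"],c["T"]; q=T[:3,:3].T@(np.asarray(p)-T[:3,3])
    return np.array([K[0,0]*q[0]/-q[2]+K[0,2], K[1,1]*-q[1]/-q[2]+K[1,2]])
def cloud(c):
    K,T=c["K"],c["T"];D=c["depth"];v,u=np.mgrid[:D.shape[0],:D.shape[1]]
    P=np.stack([(u-K[0,2])/K[0,0]*D,-(v-K[1,2])/K[1,1]*D,-D],-1)@T[:3,:3].T+T[:3,3]
    P[D==0]=np.nan; return P
E
python3 - <<'E'
from h import *
np.set_printoptions(precision=4,suppress=True)
t=load("top0");s=load("side0")
tc=lambda x,y,z:ray(t,220+(x+.5)/5-.5,140+(y+.5)/5-.5,z)
sc=lambda x,y,z:ray(s,240+(x+.5)/3.8-.5,175+(y+.5)/3.8-.5,z)
for n,x,y,z in [("c+x-y",540,82,.018),("c-x-y",553,510,.018),("c-x+y",313,517,.018),("c+x+y",300,88,.018),("stop",489,433,.14),("freeend",92,215,.138),("e1",85,190,.138),("e2",100,240,.138),("pivot",430,100,.145),("mtop+x-y",512,155,.108),("m-x-y",518,348,.108),("m-x+y",350,355,.108),("cup",226,270,.06),("mug",652,205,.075)]: print(n,tc(x,y,z))
for n,x,y,z in [("c-x-y",125,515,.018),("c+x-y",507,420,.018),("c-x+y",68,335,.018),("mpyyx-y",415,330,.108),("m-x-y",240,355,.108),("m-x+y",212,252,.108),("stop",165,320,.14),("pivot",435,230,.145),("freeend",258,60,.138)]: print("S",n,sc(x,y,z))
for n,c in(("t",t),("s",s)):
    P=cloud(c)
    for lo,hi in((.128,.146),(.1,.115)):
        m=(P[...,2]>lo)&(P[...,2]<hi)&(P[...,0]>.2)&(P[...,0]<.6)&(abs(P[...,1]+.05)<.2)
        print(n,lo,m.sum(),P[m].min(0) if m.any() else 0,P[m].max(0) if m.any() else 0)
E
```

```text
c+x-y [ 0.6761 -0.1985  0.018 ]
c-x-y [ 0.3747 -0.1984  0.018 ]
c-x+y [ 0.3732 -0.0324  0.018 ]
c+x+y [ 0.6751 -0.0295  0.018 ]
stop [ 0.419  -0.1461  0.14  ]
freeend [0.5666 0.1081 0.138 ]
e1 [0.5832 0.1125 0.138 ]
e2 [0.55   0.1031 0.138 ]
pivot [ 0.6369 -0.1134  0.145 ]
mtop+x-y [ 0.6067 -0.1691  0.108 ]
m-x-y [ 0.4774 -0.1693  0.108 ]
m-x+y [ 0.475  -0.0584  0.108 ]
cup [0.5405 0.0236 0.06  ]
mug [ 0.5769 -0.2659  0.075 ]
S c-x-y [ 0.3785 -0.2053  0.018 ]
S c+x-y [ 0.6746 -0.1978  0.018 ]
S c-x+y [ 0.3774 -0.0335  0.018 ]
S mpyyx-y [ 0.6047 -0.1657  0.108 ]
S m-x-y [ 0.4768 -0.1549  0.108 ]
S m-x+y [ 0.4849 -0.0561  0.108 ]
S stop [ 0.4268 -0.1355  0.14  ]
S pivot [ 0.6374 -0.109   0.145 ]
S freeend [0.5692 0.1044 0.138 ]
t 0.128 413 [ 0.4134 -0.1424  0.1281] [0.5999 0.1148 0.1459]
t 0.1 1006 [ 0.4122 -0.168   0.1002] [ 0.6    -0.0578  0.115 ]
s 0.128 465 [ 0.4119 -0.1459  0.128 ] [0.5998 0.118  0.1457]
s 0.1 1331 [ 0.4118 -0.17    0.1   ] [ 0.5999 -0.0537  0.115 ]
```

```bash
cat >> h.py <<'E'
from scipy.spatial.transform import Rotation as R
PIV=np.array([.637,-.112]); 
def quat(th,s):
    x=np.array([0,0,-1.]);y=s*np.array([np.sin(th),-np.cos(th),0]);z=np.cross(x,y)
    return R.from_matrix(np.stack([x,y,z],1)).as_quat(scalar_first=True)
def pose(q,off,z,s,r=.205):
    th=1.842+q; d=np.array([np.cos(th),np.sin(th)]);n=np.array([np.sin(th),-np.cos(th)])
    return np.r_[PIV+r*d+off*n,z],quat(th,s)
E
python3 - <<'E'
from h import *
from rig import ctrl
np.set_printoptions(precision=3,suppress=True)
for s in(1,-1):
  for q,off,z in [(0.03,.05,.3),(0.03,.05,.12),(.03,.0295,.12),(.4,.0295,.12),(.8,.0295,.12),(1.3,.0295,.12)]:
    j=ctrl.solve_ik(*pose(q,off,z,s)); print(s,q,z,pose(q,off,z,s)[0],None if j is None else np.array(j))
# refine strap direction from depth
for n in("top0","side0"):
    P=cloud(load(n)).reshape(-1,3)
    m=(P[:,2]>.128)&(P[:,2]<.146)&(P[:,1]>-.03)&(P[:,1]<.13)&(P[:,0]>.5)&(P[:,0]<.65)
    Q=P[m][:,:2];c=np.median(Q,0);v=np.linalg.svd(Q-c)[2][0] if 0 else np.linalg.eigh(np.cov(Q.T))[1][:,1]
    v*=np.sign(v[1]);print(n,m.sum(),c,np.arctan2(v[1],v[0]),np.arctan2(*(c-PIV)[::-1]))
E
```

```text
1 0.03 0.3 [0.624 0.099 0.3  ] [ 0.067  0.289  0.899 -0.     1.954 -0.234]
1 0.03 0.12 [0.624 0.099 0.12 ] [ 0.067  0.286  1.257 -0.     1.598 -0.234]
1 0.03 0.12 [0.604 0.093 0.12 ] [ 0.059  0.241  1.313 -0.     1.588 -0.242]
1 0.4 0.12 [0.533 0.067 0.12 ] [ 0.019  0.077  1.5   -0.     1.564 -0.652]
1 0.8 0.12 [0.471 0.012 0.12 ] [-0.095 -0.069  1.647 -0.     1.564 -1.166]
1 1.3 0.12 [ 0.432 -0.083  0.12 ] [-0.318 -0.142  1.713 -0.     1.571 -1.889]
-1 0.03 0.3 [0.624 0.099 0.3  ] None
-1 0.03 0.12 [0.624 0.099 0.12 ] None
-1 0.03 0.12 [0.604 0.093 0.12 ] None
-1 0.4 0.12 [0.533 0.067 0.12 ] [0.019 0.077 1.5   0.    1.564 2.49 ]
-1 0.8 0.12 [0.471 0.012 0.12 ] [-0.095 -0.069  1.647  0.     1.564  1.976]
-1 1.3 0.12 [ 0.432 -0.083  0.12 ] [-0.318 -0.142  1.713  0.     1.571  1.252]
top0 418 [0.585 0.052] 1.808755244042995 1.8800528490496133
side0 433 [0.584 0.046] 1.8281026157422573 1.8966283550125156
```

Run:
```python
from h import *
from rig import ctrl
import cv2
np.set_printoptions(precision=4,suppress=True)
ctrl.move_gripper(0.0)
ctrl.move_straight([.2224,.5025,.33],vel=.25)
ctrl.reach(*pose(.03,.06,.3,1))
ctrl.move_straight(pose(.03,.06,.12,1)[0],vel=.15)
st=ctrl.state();print(st["time_s"],st["position"],st["ft_force"],st["gripper_width"])
for n in("top","side"):
    c=ctrl.camera(n); im=c["pixels"][:,:,::-1]; im=im[130:260,200:375] if n=="top" else im[130:330,200:420]
    cv2.imwrite(f"pics/{n}1.png",cv2.resize(im,None,fx=3,fy=3)[:600,:800])
```

```text
5.6833 [0.6343 0.1017 0.1215] [-0.4366 -0.5059  0.6237] 0.00028309436429544105
```

View pics/side1.png

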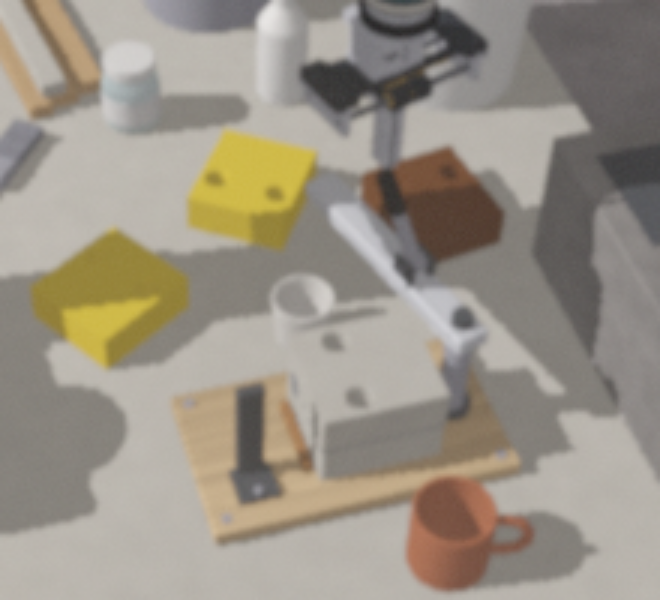

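View pics/top1.png

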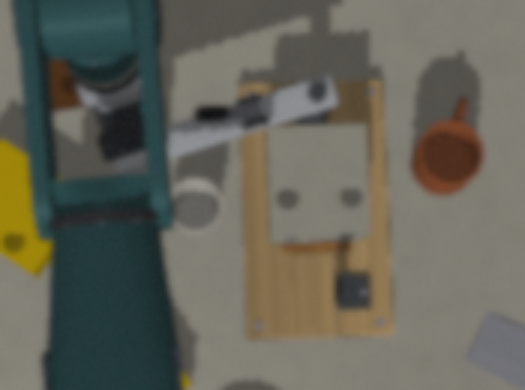

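The closed fingers are behind the strap's free end (side view about (388,150)), clear of the lever grip at (388,190). Now I'll sweep the strap round its arc.

Run:
```python
from h import *
from rig import ctrl
import cv2
np.set_printoptions(precision=3,suppress=True)
for q in list(np.arange(.03,1.16,.125)):
    p,o=pose(q,.0295,.12,1)
    hit=ctrl.move_straight(p,o,vel=.09,until_force=20)
    st=ctrl.state();print(round(q,2),hit,st["time_s"],st["position"],st["ft_force"])
    if hit: break
else:
  for q in (1.25,1.345):
    p,o=pose(q,.0295,.12,1); hit=ctrl.move_straight(p,o,vel=.05,until_force=12)
    st=ctrl.state();print(round(q,2),hit,st["time_s"],st["position"],st["ft_force"],p)
    if hit:break
```

```text
0.03 False 6.275 [0.605 0.093 0.121] [ 0.767  0.651 -0.192]
0.16 False 6.7083 [0.58  0.087 0.12 ] [ 0.181 -0.22  -0.525]
0.28 False 7.1417 [0.555 0.078 0.12 ] [ 0.226 -0.02  -0.19 ]
0.4 False 7.575 [0.532 0.067 0.12 ] [ 0.224  0.182 -0.27 ]
0.53 False 8.0083 [0.511 0.052 0.12 ] [-0.547  0.04  -0.729]
0.66 False 8.4417 [0.491 0.035 0.12 ] [-0.897  0.287  0.612]
0.78 False 8.875 [0.474 0.016 0.12 ] [0.677 0.957 0.085]
0.9 False 9.3083 [ 0.46  -0.006  0.12 ] [ 0.465 -0.456  0.047]
1.03 False 9.7417 [ 0.448 -0.028  0.12 ] [-0.022 -0.585 -0.013]
1.16 False 10.175 [ 0.439 -0.053  0.12 ] [0.537 0.388 0.787]
1.25 False 10.7167 [ 0.434 -0.072  0.12 ] [ 0.015  0.236 -0.69 ] [ 0.434 -0.072  0.12 ]
1.34 False 11.2583 [ 0.431 -0.092  0.12 ] [-0.187 -0.49  -0.026] [ 0.431 -0.092  0.12 ]
```

No clear contact force and no stop hit, so I'll look before going on.

Run:
```python
from h import *
from rig import ctrl
import cv2
for n in("top","side"):
    c=ctrl.camera(n); im=c["pixels"][:,:,::-1]; im=im[130:260,200:375] if n=="top" else im[130:330,200:420]
    cv2.imwrite(f"pics/{n}2.png",cv2.resize(im,None,fx=3,fy=3,interpolation=cv2.INTER_CUBIC)[:600,:800]);np.savez(f"{n}2.npz",**c)
```

```text
(no output)
```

View pics/side2.png

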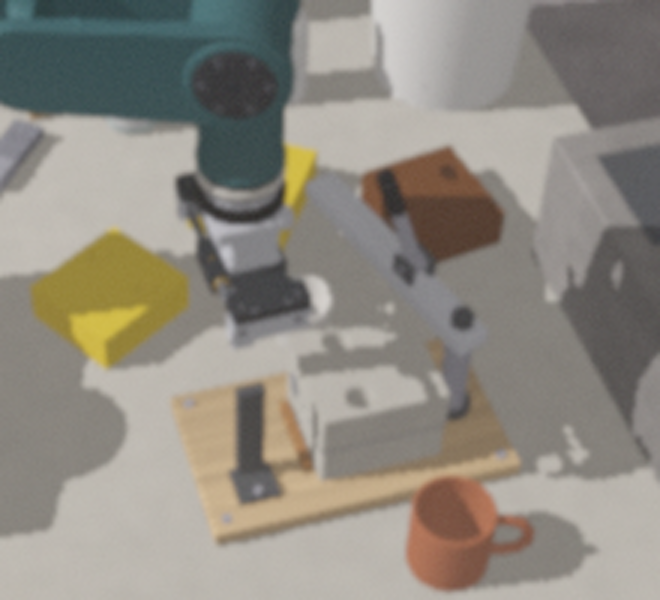

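View pics/top2.png

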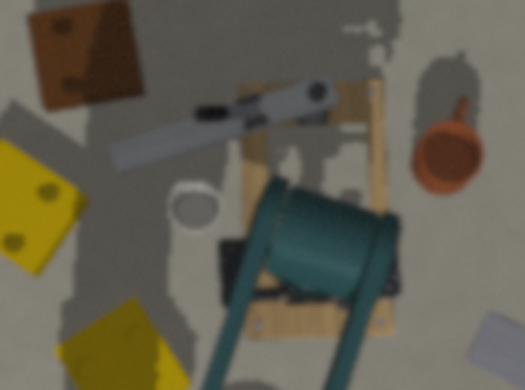

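Run:
```python
from h import *
np.set_printoptions(precision=4,suppress=True)
s=load("side2");t=load("top2")
cs=lambda p:(proj(s,p)-[200,130])*3
ct=lambda p:(proj(t,p)-[200,130])*3
for n,p in [("tcp1",(.6343,.1017,.1215)),("tcp2",(.431,-.092,.12)),("tcp2body",(.431,-.092,.217)),("piv",(.637,-.112,.138)),("free",(.567,.107,.138)),("stop",(.424,-.1355,.14)),("stopbase",(.424,-.1355,.018))]: print(n,cs(p),ct(p))
P=cloud(s)
for (x,y) in [(330,190),(380,240),(440,300),(250,395),(265,300),(270,328),(340,350),(395,190)]:
    v,u=int(130+y/3),int(200+x/3);print((x,y),P[v,u])
P=cloud(t)
for (x,y) in [(130,150),(190,132),(290,100),(210,112)]:
    v,u=int(130+y/3),int(200+x/3);print('t',(x,y),P[v,u])
```

```text
tcp1 [383.8067 183.4757] [120.3979  99.5255]
tcp2 [240.9671 364.0406] [300.795  280.1092]
tcp2body [241.0295 291.8124] [304.7687 271.682 ]
piv [462.3062 322.9757] [315.1958  90.0868]
free [319.7685 179.9393] [115.0357 157.4247]
stop [246.1564 387.1397] [342.2352 284.1397]
stopbase [245.7787 469.774 ] [334.8892 293.2399]
(330, 190) [0.5706 0.085  0.1446]
(380, 240) [0.5951 0.0075 0.1414]
(440, 300) [ 0.6236 -0.0825  0.1421]
(250, 395) [ 0.425  -0.1414  0.1385]
(265, 300) [ 0.4294 -0.1689  0.2874]
(270, 328) [ 0.4339 -0.172   0.2569]
(340, 350) [ 0.534  -0.069   0.0859]
(395, 190) [ 0.6007 -0.0042  0.2184]
t (130, 150) [0.5758 0.0921 0.1326]
t (190, 132) [0.5938 0.0264 0.1359]
t (290, 100) [ 0.6289 -0.0823  0.1325]
t (210, 112) [0.5989 0.0018 0.2217]
```

Run:
```python
from h import *
import cv2
from rig import ctrl
np.set_printoptions(precision=4,suppress=True)
s=load("side2");P=cloud(s)
for y in range(300,380,6):
    print(y,[P[int(130+y/3),int(200+x/3)].round(3).tolist() for x in (225,241,257)])
im=s["pixels"][195:270,250:320,::-1];cv2.imwrite("pics/side2z.png",cv2.resize(im,None,fx=8,fy=8,interpolation=cv2.INTER_CUBIC))
print(ctrl.state())
```

```text
300 [[0.399, -0.163, 0.29], [0.41, -0.167, 0.291], [0.423, -0.164, 0.284]]
306 [[0.399, -0.162, 0.281], [0.408, -0.173, 0.291], [0.42, -0.175, 0.29]]
312 [[0.42, -0.078, 0.179], [0.407, -0.177, 0.288], [0.419, -0.178, 0.286]]
318 [[0.42, -0.08, 0.173], [0.406, -0.181, 0.285], [0.419, -0.18, 0.281]]
324 [[0.419, -0.08, 0.165], [0.405, -0.183, 0.281], [0.42, -0.175, 0.267]]
330 [[0.452, 0.05, 0.006], [0.409, -0.17, 0.258], [0.422, -0.17, 0.254]]
336 [[0.451, 0.046, 0.001], [0.409, -0.171, 0.252], [0.423, -0.168, 0.244]]
342 [[0.449, 0.036, 0.004], [0.428, -0.102, 0.162], [0.479, 0.031, -0.0]]
348 [[0.447, 0.031, 0.001], [0.462, 0.025, 0.003], [0.476, 0.02, 0.004]]
354 [[0.444, 0.017, 0.008], [0.459, 0.016, 0.005], [0.475, 0.015, 0.0]]
360 [[0.443, 0.015, 0.001], [0.457, 0.008, 0.005], [0.473, 0.008, 0.0]]
366 [[0.441, 0.006, 0.003], [0.456, 0.003, 0.002], [0.471, 0.001, -0.001]]
372 [[0.438, -0.004, 0.006], [0.454, -0.002, -0.002], [0.467, -0.014, 0.008]]
378 [[0.436, -0.013, 0.007], [0.452, -0.012, 0.001], [0.463, -0.026, 0.013]]
{'time_s': 11.3583, 'q': array([-0.3382, -0.1405,  1.7116,  0.0002,  1.5706, -1.9544]), 'joint_velocities': array([ 0.0012,  0.0004, -0.001 , -0.0007, -0.0018, -0.0027]), 'joint_efforts': array([ -0.07  , -23.7043, -29.7362,  -0.0452,   0.0624,   0.0045]), 'position': array([ 0.4309, -0.0915,  0.12  ]), 'tcp_rot': array([ 0.7069, -0.016 ,  0.7069,  0.0161]), 'ft_force': array([0.2331, 0.1113, 0.5704]), 'wrist_torque': array([ 0.0422,  0.0349, -0.0205]), 'gripper_width': 0.0003342787733641726}
```

View pics/side2z.png

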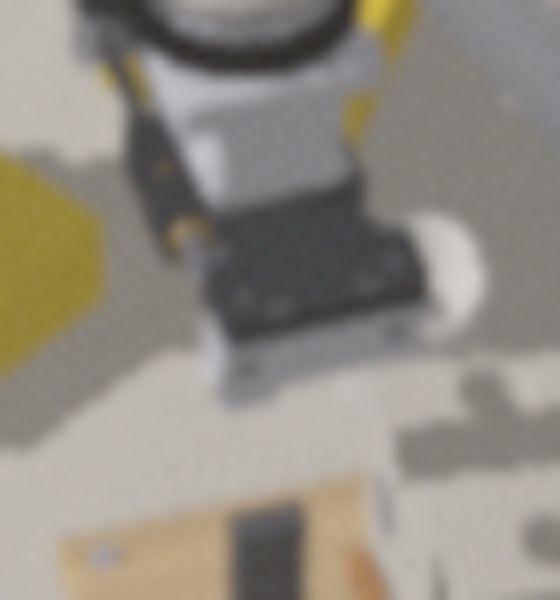

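The strap did not move. Side-camera depth shows the fingertips end near z≈0.16 m, while the reported TCP is at 0.120 m. The gripper body's underside also reads about 0.25 instead of the expected 0.217. So the fingers passed over the strap, and the real tip seems to sit about 37 mm above the reported TCP. I'll check this offset in the other pictures.

Run:
```python
from h import *
import cv2
from rig import ctrl
np.set_printoptions(precision=3,suppress=True)
s=load("side0");P=cloud(s);tcp=np.array([.2224,.5025,.1788])
m=(np.abs(P[...,0]-tcp[0])<.08)&(np.abs(P[...,1]-tcp[1])<.08)&(P[...,2]>.05)&(P[...,2]<.4)
print(m.sum(),np.sort(P[m][:,2])[:15]); print(proj(s,tcp))
im=s["pixels"][50:140,120:220,::-1].copy();im=cv2.resize(im,None,fx=6,fy=6,interpolation=cv2.INTER_CUBIC)
for dz in(0,.037):
  u,v=(proj(s,tcp+[0,0,dz])-[120,50])*6;cv2.circle(im,(int(u),int(v)),4,(0,0,255),-1)
cv2.imwrite("pics/side0z.png",im)
# now: go back, raise, view from open place
p,o=pose(1.1,.0295,.25,1)
ctrl.move_straight([.4309,-.0915,.25],vel=.25)
ctrl.reach(*pose(.03,.06,.25,1))
st=ctrl.state();print(st["time_s"],st["position"]);tcp=st["position"]
for n in("side","top"):
    c=ctrl.camera(n);P=cloud(c);np.savez(f"{n}3.npz",**c)
    m=(np.abs(P[...,0]-tcp[0])<.03)&(np.abs(P[...,1]-tcp[1])<.03)&(P[...,2]>.2)&(P[...,2]<.4)
    print(n,m.sum(),np.sort(P[m][:,2])[:15],P[m][:,:2][np.argsort(P[m][:,2])[:8]])
    if n=="side":
        u,v=proj(c,tcp).astype(int);im=c["pixels"][v-70:v+30,u-50:u+50,::-1].copy();im=cv2.resize(im,None,fx=6,fy=6,interpolation=cv2.INTER_CUBIC)
        for dz in(0,.037):
            a,b=(proj(c,tcp+[0,0,dz])-[u-50,v-70])*6;cv2.circle(im,(int(a),int(b)),4,(0,0,255),-1)
        cv2.imwrite("pics/side3z.png",im)
```

```text
1156 [0.206 0.207 0.207 0.208 0.209 0.21  0.21  0.211 0.212 0.212 0.213 0.213
 0.213 0.213 0.214]
[174.048 121.627]
13.55 [0.633 0.101 0.249]
side 360 [0.278 0.279 0.28  0.28  0.283 0.284 0.285 0.285 0.286 0.286 0.286 0.286
 0.288 0.289 0.289] [[0.637 0.096]
 [0.632 0.091]
 [0.633 0.095]
 [0.64  0.097]
 [0.643 0.097]
 [0.626 0.091]
 [0.632 0.093]
 [0.635 0.092]]
top 0 [] []
```

View pics/side0z.png

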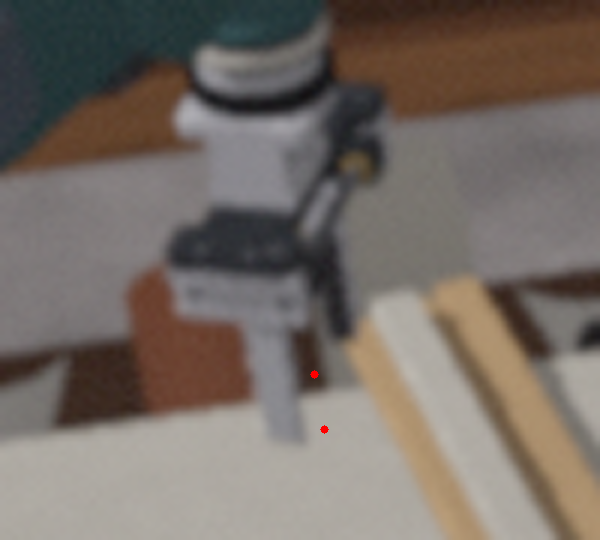

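View pics/side3z.png

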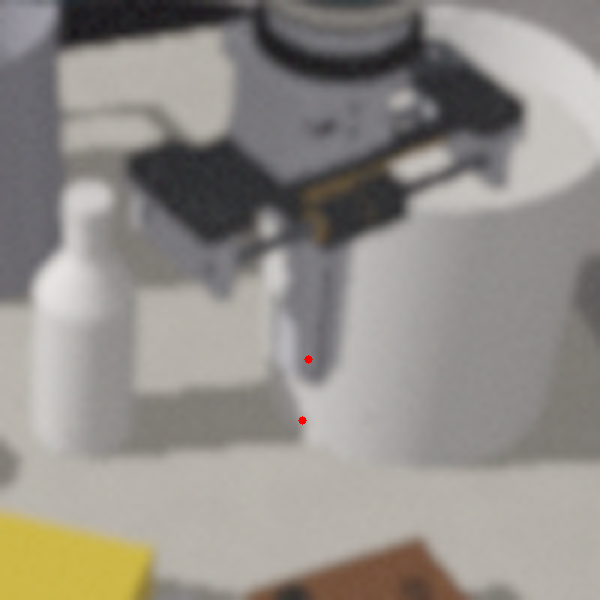

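The fingertip really is about 27–38 mm above the reported TCP; depth gives +28 mm in the clear views. I'll command z = 0.080 (true tip about 0.107–0.118), which is safe there, watch the force, and check the strap visually early in the sweep.

Run:
```python
from h import *
from rig import ctrl
import cv2
np.set_printoptions(precision=3,suppress=True)
p,o=pose(.03,.06,.08,1)
print("down hit",ctrl.move_straight(p,o,vel=.15,until_force=6))
for q in (.03,.155,.28):
    p,o=pose(q,.0295,.08,1)
    hit=ctrl.move_straight(p,o,vel=.09,until_force=20)
    st=ctrl.state();print(q,hit,st["time_s"],st["position"],st["ft_force"])
for n in("side",):
    c=ctrl.camera(n); im=c["pixels"][130:330,200:420,::-1]
    cv2.imwrite(f"pics/{n}4.png",cv2.resize(im,None,fx=3,fy=3,interpolation=cv2.INTER_CUBIC))
    np.savez("side4.npz",**c)
```

```text
down hit False
0.03 False 15.425 [0.605 0.093 0.081] [ 0.34  -0.19  -1.168]
0.155 False 15.8583 [0.58  0.087 0.08 ] [-0.052 -0.523 -0.386]
0.28 False 16.2917 [0.555 0.078 0.08 ] [ 0.083 -0.497 -0.169]
```

View pics/side4.png

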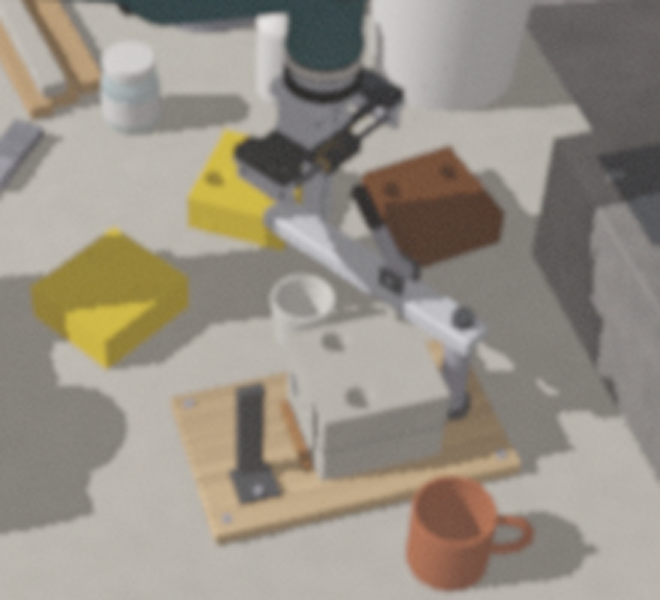

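The strap now moves with the finger (free end at about (285,225)), and the lever is clear and still up. I'll continue the sweep to the stop.

Run:
```python
from h import *
from rig import ctrl
import cv2
np.set_printoptions(precision=3,suppress=True)
hit=False
for q in [.4,.53,.66,.79,.92,1.05,1.16,1.25,1.30,1.36]:
    p,o=pose(q,.0295,.08,1)
    hit=ctrl.move_straight(p,o,vel=.09 if q<1.2 else .05,until_force=20 if q<1.2 else 10)
    if q>1.1 or hit:
        st=ctrl.state();print(q,hit,st["time_s"],st["position"],st["ft_force"])
    if hit: break
ctrl.dwell(.3)
for n in("side","top"):
    c=ctrl.camera(n); im=c["pixels"][:,:,::-1]; im=im[130:260,200:375] if n=="top" else im[130:330,200:420]
    cv2.imwrite(f"pics/{n}5.png",cv2.resize(im,None,fx=3,fy=3,interpolation=cv2.INTER_CUBIC));np.savez(f"{n}5.npz",**c)
```

```text
1.16 False 19.4167 [ 0.438 -0.054  0.08 ] [ 0.894  0.753 -0.055]
1.25 False 19.9417 [ 0.434 -0.072  0.08 ] [-0.586 -0.235  0.451]
1.3 False 20.3 [ 0.432 -0.082  0.08 ] [ 0.474 -0.319  0.343]
1.36 True 20.525 [ 0.431 -0.085  0.08 ] [1.301 2.693 1.297]
```

View pics/side5.png

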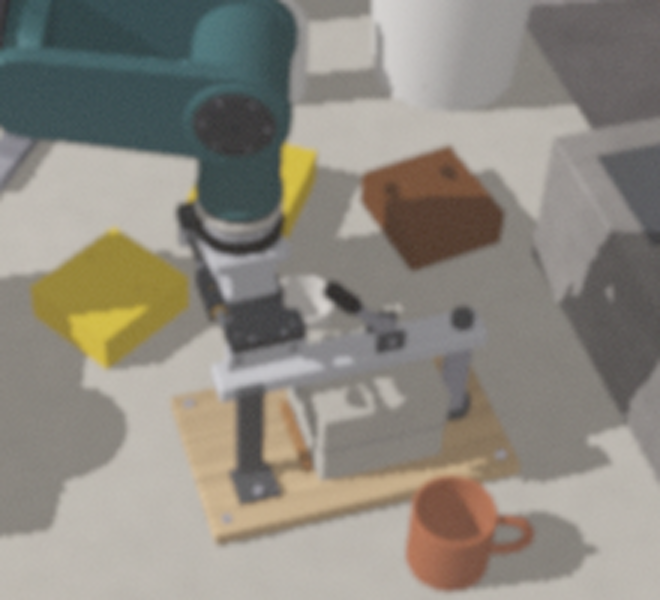

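The strap is home: it lies over the mould against the stop post (about (245,380)), with contact force at y=-0.085. The lever is still up (grip at about (343,297)). I'll back off, rise, and measure the lever.

Run:
```python
from h import *
from rig import ctrl
import cv2
np.set_printoptions(precision=4,suppress=True)
ctrl.move_straight([.431,-.055,.08],vel=.12)
ctrl.move_straight([.40,-.055,.25],vel=.25)
st=ctrl.state();print(st["time_s"],st["position"],st["ft_force"])
for n in("side","top"):
    c=ctrl.camera(n); im=c["pixels"][:,:,::-1]; im=im[130:260,200:375] if n=="top" else im[200:280,250:370]
    k=3 if n=="top" else 6
    cv2.imwrite(f"pics/{n}6.png",cv2.resize(im,None,fx=k,fy=k,interpolation=cv2.INTER_CUBIC));np.savez(f"{n}6.npz",**c)
    P=cloud(c)
    m=(P[...,2]>.165)&(P[...,2]<.26)&(P[...,0]>.47)&(P[...,0]<.6)&(abs(P[...,1]+.112)<.04)
    Q=P[m];print(n,m.sum());print(Q[np.argsort(Q[:,2])][::max(1,len(Q)//12)])
```

```text
22.175 [ 0.3996 -0.0552  0.2485] [ 0.5081  0.6684 -0.9569]
side 142
[[ 0.5502 -0.1298  0.1651]
 [ 0.5619 -0.12    0.1671]
 [ 0.5514 -0.1162  0.1741]
 [ 0.5316 -0.115   0.1825]
 [ 0.5371 -0.1136  0.1913]
 [ 0.5183 -0.1189  0.1983]
 [ 0.5299 -0.1163  0.204 ]
 [ 0.5232 -0.1193  0.2091]
 [ 0.5215 -0.1152  0.213 ]
 [ 0.509  -0.1196  0.2173]
 [ 0.5021 -0.1149  0.2219]
 [ 0.5106 -0.1134  0.2256]
 [ 0.5033 -0.11    0.2279]]
top 88
[[ 0.5564 -0.1051  0.1651]
 [ 0.5593 -0.1051  0.1671]
 [ 0.5553 -0.1176  0.1698]
 [ 0.5382 -0.1104  0.1767]
 [ 0.5367 -0.1067  0.1864]
 [ 0.5285 -0.1059  0.198 ]
 [ 0.527  -0.1148  0.2066]
 [ 0.5172 -0.105   0.2102]
 [ 0.5192 -0.1171  0.2161]
 [ 0.519  -0.1077  0.2191]
 [ 0.5057 -0.1195  0.2227]
 [ 0.4991 -0.116   0.2261]
 [ 0.5082 -0.1069  0.229 ]]
```

View pics/side6.png

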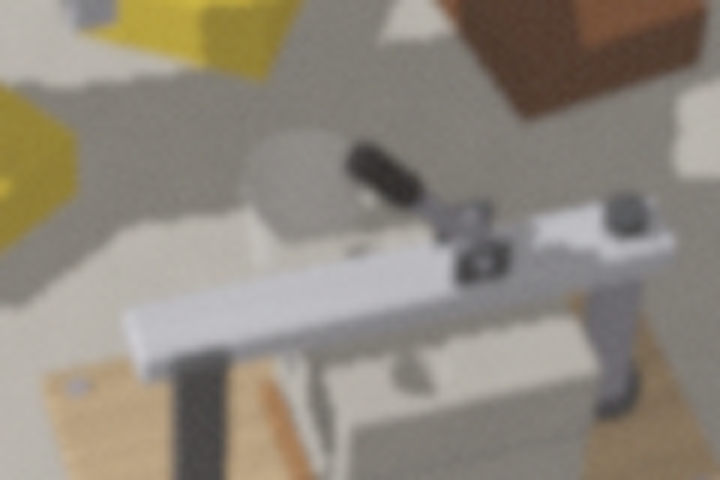

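View pics/top6.png

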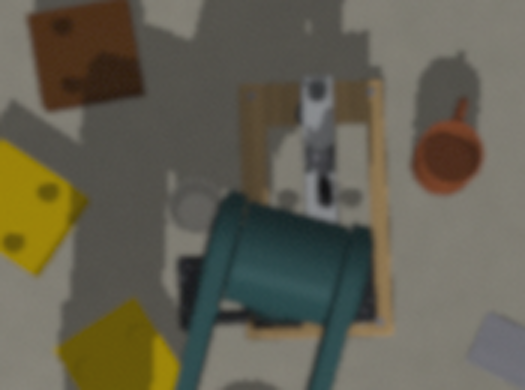

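The lever stands at about 0.9 rad (grip end near x 0.50, y -0.113, z 0.229). I'll push it down along its arc with the closed fingertips.

Run:
```python
from h import *
from rig import ctrl
import cv2
np.set_printoptions(precision=4,suppress=True)
o=quat(np.pi,1); dz=.030
def P(f,lift=0): return np.array([.562-.072*np.cos(f)+.009*np.sin(f)+.004,-.1135,.152+.072*np.sin(f)+.009*np.cos(f)-dz+lift])
ctrl.move_straight(P(.9,.03),o,vel=.2)
print(ctrl.state()["position"],ctrl.state()["ft_force"])
for f in (.9,.75,.6,.45,.3,.15):
    hit=ctrl.move_straight(P(f),vel=.05,until_force=30)
    st=ctrl.state();print(f,hit,st["time_s"],st["position"],st["ft_force"])
    if hit: break
else:
    e=P(0.0);e[2]-=.012
    hit=ctrl.move_straight(e,vel=.03,until_force=20)
    st=ctrl.state();print(hit,st["time_s"],st["position"],st["ft_force"])
for n in("side",):
    c=ctrl.camera(n); im=c["pixels"][:,:,::-1]; im=im[180:290,240:380]
    cv2.imwrite(f"pics/{n}7.png",cv2.resize(im,None,fx=5,fy=5,interpolation=cv2.INTER_CUBIC));np.savez(f"{n}7.npz",**c)
```

```text
[ 0.5278 -0.1132  0.2139] [-0.4417 -0.4135  0.6629]
0.9 False 23.9 [ 0.5282 -0.1134  0.1838] [ 0.0094 -0.1848 -0.0199]
0.75 False 24.2667 [ 0.5189 -0.1135  0.1774] [ 1.2552 -0.5261  0.3725]
0.6 False 24.6333 [ 0.5108 -0.1134  0.1696] [ 0.4119  0.6033 -0.0919]
0.45 False 25.0 [ 0.5042 -0.1134  0.1608] [-0.0045 -0.5364  0.0208]
0.3 False 25.3667 [ 0.499  -0.1134  0.1511] [0.5642 0.3716 0.7145]
0.15 False 25.7333 [ 0.4955 -0.1134  0.141 ] [-0.084  -0.3829 -0.7204]
True 26.175 [ 0.4949 -0.1135  0.1356] [-1.6756  0.8482  5.6398]
```

View pics/side7.png

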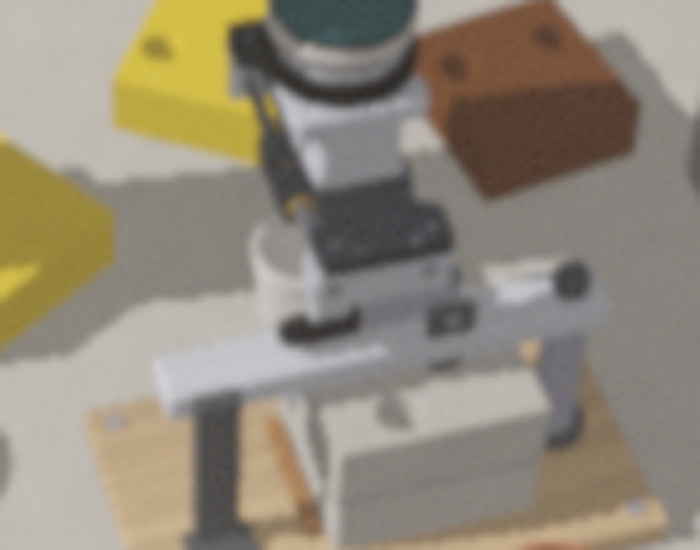

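The lever looks level. I'll press a little more to be sure it is on its stop, then lift away and check.

Run:
```python
from h import *
from rig import ctrl
import cv2
np.set_printoptions(precision=4,suppress=True)
hit=ctrl.move_straight([.495,-.1135,.126],vel=.02,until_force=25)
st=ctrl.state();print(hit,st["time_s"],st["position"],st["ft_force"])
ctrl.dwell(.3)
st=ctrl.state();print(st["position"],st["ft_force"])
ctrl.move_straight([.495,-.1135,.25],vel=.15)
ctrl.move_straight([.36,.05,.33],vel=.25)
st=ctrl.state();print(st["time_s"],st["ft_force"])
for n in("side","top"):
    c=ctrl.camera(n); im=c["pixels"][:,:,::-1]; im=im[130:260,200:375] if n=="top" else im[190:300,240:380]
    k=4 if n=="top" else 5
    cv2.imwrite(f"pics/{n}8.png",cv2.resize(im,None,fx=k,fy=k,interpolation=cv2.INTER_CUBIC));np.savez(f"{n}8.npz",**c)
    P=cloud(c)
    for lo,hi in((.468,.478),(.478,.488),(.488,.498),(.498,.508),(.508,.516)):
        m=(P[...,2]>.148)&(P[...,2]<.26)&(P[...,0]>lo)&(P[...,0]<hi)&(abs(P[...,1]+.113)<.007)
        print(n,lo,m.sum(),np.median(P[m][:,2]) if m.any() else None)
```

```text
True 26.5667 [ 0.4949 -0.1135  0.1355] [-1.6751  0.4924  7.024 ]
[ 0.4949 -0.1135  0.1355] [-2.3337  1.3674  5.8659]
28.85 [0.214  0.5961 0.6516]
side 0.468 19 0.16393501495053142
side 0.478 16 0.16400756770573965
side 0.488 17 0.16292955140974885
side 0.498 13 0.16410183419052227
side 0.508 10 0.16093965580034897
top 0.468 15 0.16246149734833581
top 0.478 14 0.1631027727521811
top 0.488 15 0.16106087121811563
top 0.498 15 0.16288746689762013
top 0.508 9 0.1579353013604241
```

View pics/side8.png

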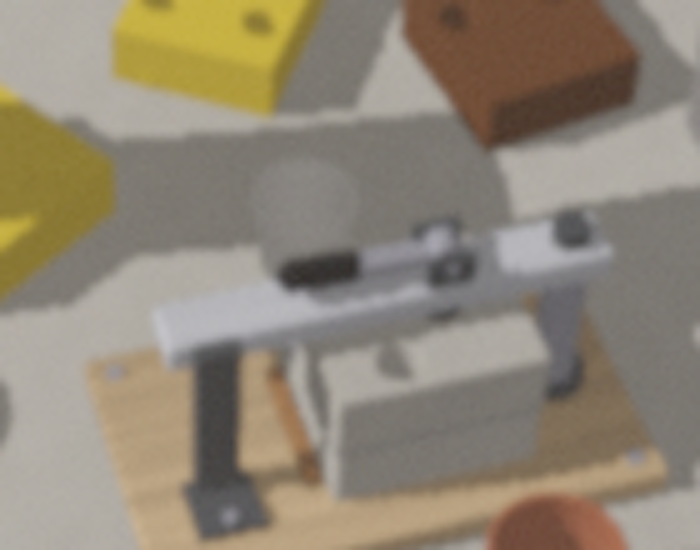

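View pics/top8.png

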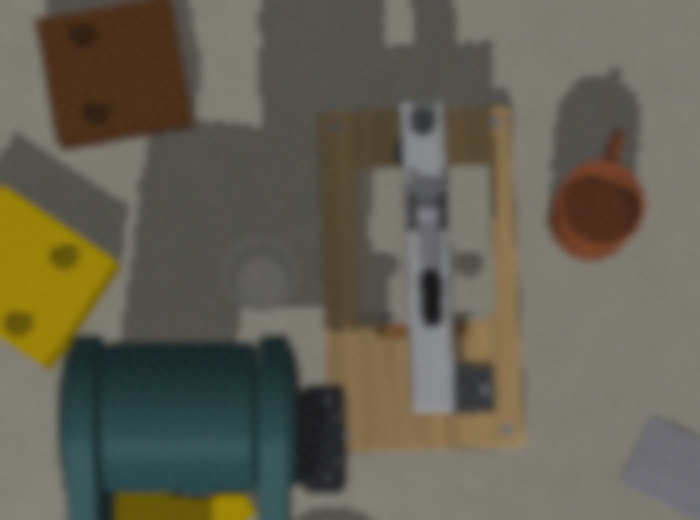

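The grip is level (top 0.161–0.164 along its length, expected 0.161) and the lever did not move under an extra 25 N. The strap lies against the stop post (top view about (455,388)), and the mould, cup and mug are where they were. The hand is clear, so I'm handing in.

```bash
python3 -c "
from rig import ctrl
print(ctrl.job_done(), ctrl.state()['time_s'])"
```

```text
the job is handed in; nothing more can be done
the job is handed in; nothing more can be done
```

I closed the clamp in the required order and handed the job in. The clock read 28.9 s of the 48 s allowed just before handing in. There was no verdict, so success rests on the checks below.

- **Strap:** my first sweep passed over it without touching, because the real fingertips end about 25–30 mm higher than the reported tool position. I found this in the camera depth, lowered the hand and swept again. The strap moved round until the force trip stopped it at the post. The last pictures show it against the post.
- **Lever:** it was still up (about 0.9 rad above level) when the strap reached home. I then pushed it down along its arc with the closed fingertips until it was hard against its stop. It did not move under an extra 25 N. The top of the grip measured 0.161–0.164 m along its length (one edge reading 0.158), against 0.161 m expected when level.
- **Surroundings:** by eye, the mould halves, cup and mug had not moved in the last pictures. The other bystanders were not compared, but the hand never worked near them. The hand was well clear at the end.
- **Not measured:** I could not measure the foot's pressing force. I infer it from the lever being fully down. The force readings (about 6–7 N while pressing) were also lower than the 20–25 N trip values, and I did not resolve that difference.

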